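Find the loose board of the dust deck and tip it open

ROBOT

A 6-joint arm with a two-finger parallel gripper is mounted at the origin on the work surface; the furniture and walls round the work are solid. World frame = base frame: x ahead of the robot, y to its left, z up, the work surface at z = 0. Lengths are in m, angles in rad, forces in N, time in s.
With the tool pointing down it reaches from about 0.35 to 0.775 m from the base axis. Payload 5.5 kg.
Tool frame: the origin (TCP) lies midway between the tips of the shut fingers; the grasp point (between the pads) lies 19 mm behind it; z points along the fingers, y is the line along which they close (so a half turn about z gives the same grasp; the last joint's range is limited). The gripper opens to 85 mm and grips with 20 to 120 N. Pads are 22 mm wide; open, the fingers measure 114 mm over their backs; the gripper's body (76 mm by 85 mm) begins 54 mm behind the grasp point. The pads swing forward as they close: fully open they stand 13 mm farther back than shut.
Start: joints at [1.141, 0.313, 0.046, 1.304, 0, 1.431], TCP at [0.164, 0.551, 0.231] pointing down, gripper open.
Joint ranges: [-2.76, 2.76], [-0.86, 1.69], [-1.03, 1.26], [-2.2, 2.34], [-1.47, 1.5], [-3.14, 3.14]. Speed limits (rad/s): [2.57, 2.57, 3.14, 3.14, 3.14, 3.14].

INTERFACE

Orientations are given as a rotation vector (axis times angle).
In Python, from bench import read_state, read_camera, calibration, finish_job gives the robot as it stands. The module is installed in compiled form; this text tells all that it offers.
- The arm moves only by the tool arm_command, never from a script. Its argument "motion" is a list of rows, each a list of 7 numbers: the shift along the tool's x, y, z in m, then the turn, a rotation vector about the tool's x, y, z in rad, then the finger opening in m, from 0 to 0.0854. In form: [[dx, dy, dz, rx, ry, rz, hand], ...]. A call has 1 to 10 rows; each row is the pose to reach, as a shift and turn from the pose commanded when the call began, along the tool's axes at that moment; what a row does not reach only later rows make up. A row lasts 1/12 s, in which the tool goes at most 41.7 mm and 7.16 degrees, less where a joint would pass 70% of its speed; a pose out of reach is approached as far as the arm can. A call with a gripper value outside its range is refused whole. The fingers move at their own pace and stop on an object; "newtons" is the grip in N (left out, the last holds). Time passes only in rows, so rows that repeat a pose let the fingers close. It gives the time, the measured TCP pose, the force, the opening and the grip force at its end, in the units of the state.
- read_state(): the state, without advancing time (a new reading comes with each control period).
- read_camera(name): name is "side" or "top"; returns (picture, depth): 480x640x3 uint8, red, green, blue; 480x640 float32, m along the optical axis (not along the pixel's ray), 0 where there is no reading.
- calibration(name): a dict with "intrinsics" (3x3 intrinsics, pixels), "k1" (the pictures are not rectified: a ray, as slopes to the right and down, at radius r is drawn at 1 + k1 r^2 times it, then the intrinsics apply), "position" and "attitude" of the camera in the world. Camera axes: x right, y up, looking along -z (the intrinsics and any distortion apply to the point x, -y, -z); pixel columns grow to the right and rows downward; lengths in m; the calibration is good to about 2 mm. A picture is of the moment at which its call begins. calibration takes no time and is no camera call.
- finish_job(): hands the job in; it is judged then, once.
The state is a dict: "clock": time; "joint_pos": joint angles; "joint_vel": joint speeds; "effort": joint torques, N m; "tcp_pos": TCP position; "orientation": TCP orientation; "force": force on the tool from outside, world axes, zero at the start; "ft_torque": the same for the moment, N m; "grip_width": finger opening in m; "grip_force": force on a finger pad.
Only numpy, scipy, OpenCV 4.12 (cv2) and the standard library are available. Lean on these libraries where they do the work, as an engineer would, in place of code of your own. Each camera call takes 0.05 s, during which the arm holds its last target. There are 200 camera calls.

TASK

The dust deck on the bench has to be opened for emptying. Its four boards look alike, but only one has nothing packed under it: press gently with the fingertips on the far end of one board after another until you find the one that rocks, then push its raised near end up and over until the board stands open past upright, and leave it standing there. Do not grip the board or press hard on any of them, and leave everything round the deck where it is.

Things in the scene. Friction and masses are not known exactly. Their poses are not given: they have to be found in the camera images.
- deck: carver's dust deck: fixed open plywood box, 150 (x) x 284 (y) x 85 mm high, walls 12 mm, hose spigot on its left. Origin under its centre at table height; x points across it away from the robot, y left along the row of boards, z up. Its top is four identical wooden boards, flush at z = 85, centres at y = +96, +32, -32, -96 mm (boards 1 to 4, left to right), 4 mm gaps
- deck_rod (a point): middle of the steel cross rod on which all four boards turn, at x = +15, y = 0, z = 79 mm of the deck; axes as the deck's. Each board is 120 long (x) x 60 wide x 12 mm thick, with the rod at mid-thickness: a short far end reaches 45 mm beyond the rod, a long near end 75 mm towards the robot rests on a ledge. Stiff on the rod: a tipped board stays at the angle where it is left. Fingers grip the wood (friction about 1), so push the near edge up as well as over
- deck_floor (a point): centre of the box's inside floor, z = 8 mm of the deck. Hidden blocks stand on it under the far ends of three boards: pressed there, these give about 3 mm at 10 N (rubber pads) and spring back. Under the remaining one, which may be any of the four, the block has fallen flat: 2 to 4 N on its far end tips it, the far end sinking into the box (65 mm clear below) and the near end rising
- board_1 (a joint): angle of board 1 about the cross rod in rad: 0 flush and shut; grows as its far end goes down and its near end rises towards the far side; 1.57 upright; it turns freely on to a hard stop rod at 2.0. With a fingertip 22 mm thick pressed 25 mm down at its press point it reads about 1.05
- board_2 (a joint): angle of board 2 about the cross rod in rad: 0 flush and shut; grows as its far end goes down and its near end rises towards the far side; 1.57 upright; it turns freely on to a hard stop rod at 2.0. With a fingertip 22 mm thick pressed 25 mm down at its press point it reads about 1.05
- board_3 (a joint): angle of board 3 about the cross rod in rad: 0 flush and shut; grows as its far end goes down and its near end rises towards the far side; 1.57 upright; it turns freely on to a hard stop rod at 2.0. With a fingertip 22 mm thick pressed 25 mm down at its press point it reads about 1.05
- board_4 (a joint): angle of board 4 about the cross rod in rad: 0 flush and shut; grows as its far end goes down and its near end rises towards the far side; 1.57 upright; it turns freely on to a hard stop rod at 2.0. With a fingertip 22 mm thick pressed 25 mm down at its press point it reads about 1.05
- board_1_press (a point): point on the top face of board 1, on its centre line, 28 mm beyond the cross rod on the far end (17 mm short of the far edge): the place to press. Moves with the board. x along the board away from the robot, z out of its top face; the near edge lies at x = -103 mm, the rod at x = -28 mm, z = -6 mm
- board_2_press (a point): point on the top face of board 2, on its centre line, 28 mm beyond the cross rod on the far end (17 mm short of the far edge): the place to press. Moves with the board. x along the board away from the robot, z out of its top face; the near edge lies at x = -103 mm, the rod at x = -28 mm, z = -6 mm
- board_3_press (a point): point on the top face of board 3, on its centre line, 28 mm beyond the cross rod on the far end (17 mm short of the far edge): the place to press. Moves with the board. x along the board away from the robot, z out of its top face; the near edge lies at x = -103 mm, the rod at x = -28 mm, z = -6 mm
- board_4_press (a point): point on the top face of board 4, on its centre line, 28 mm beyond the cross rod on the far end (17 mm short of the far edge): the place to press. Moves with the board. x along the board away from the robot, z out of its top face; the near edge lies at x = -103 mm, the rod at x = -28 mm, z = -6 mm
- pink_stone: loose rounded pink stone sample, 55 x 70 x 45 mm high, on the table to the right of the deck; origin under its centre; leave alone
- wax_tin: loose round wax tin, 78 mm wide, 77 mm high, on the table to the right of the deck; origin under its centre; leave alone
- green_stone: loose rounded green and white stone sample, 50 x 65 x 40 mm high, on the table to the right of the pink stone; origin under its centre; leave alone

How it is judged:
On the way:
1. the loose board has been rocked by pressing: its far end is down and its near end is raised ((value of joint board_1 between 0.25 and 1.45 rad or value of joint board_2 between 0.25 and 1.45 rad or value of joint board_3 between 0.25 and 1.45 rad or value of joint board_4 between 0.25 and 1.45 rad)), for 0.2 s.
At the end, for the whole second after the job is handed in: One board (the one without a packing block) stands open at more than 1.5 rad (upright, with 4 degrees of tolerance, or beyond, up to its stop at 2.0) and is still; the other three are shut (under 0.06 rad) (((value of joint board_1 above 1.5 rad and velocity of joint board_1 between -0.05 and 0.05 rad/s and value of joint each of board_2, board_3, board_4 below 0.06 rad) or (value of joint board_2 above 1.5 rad and velocity of joint board_2 between -0.05 and 0.05 rad/s and value of joint each of board_1, board_3, board_4 below 0.06 rad) or (value of joint board_3 above 1.5 rad and velocity of joint board_3 between -0.05 and 0.05 rad/s and value of joint each of board_1, board_2, board_4 below 0.06 rad) or (value of joint board_4 above 1.5 rad and velocity of joint board_4 between -0.05 and 0.05 rad/s and value of joint each of board_1, board_2, board_3 below 0.06 rad))); the robot touches nothing.
It fails at once if a board is pressed or pushed with more than 40 N (contact force between any of the arm, the fingers and board_1 above 40 N or contact force between any of the arm, the fingers and board_2 above 40 N or contact force between any of the arm, the fingers and board_3 above 40 N or contact force between any of the arm, the fingers and board_4 above 40 N).
It fails at once if a board is gripped between the fingers ((x of the grasp point in the frame of board_1_press between -0.105 and 0.019 m and y of the grasp point in the frame of board_1_press between -0.032 and 0.032 m and z of the grasp point in the frame of board_1_press between -0.013 and 0.001 m) or (x of the grasp point in the frame of board_2_press between -0.105 and 0.019 m and y of the grasp point in the frame of board_2_press between -0.032 and 0.032 m and z of the grasp point in the frame of board_2_press between -0.013 and 0.001 m) or (x of the grasp point in the frame of board_3_press between -0.105 and 0.019 m and y of the grasp point in the frame of board_3_press between -0.032 and 0.032 m and z of the grasp point in the frame of board_3_press between -0.013 and 0.001 m) or (x of the grasp point in the frame of board_4_press between -0.105 and 0.019 m and y of the grasp point in the frame of board_4_press between -0.032 and 0.032 m and z of the grasp point in the frame of board_4_press between -0.013 and 0.001 m)).
It fails at once if a thing beside the deck is moved by more than 20 mm or lifted (distance of any of pink_stone, wax_tin, green_stone from where it was at the start of the episode above 0.02 m).
It also fails if it takes over 51 s, if anything falls off the work surface, if the arm or the gripper's body presses on something with over 40 N, if the wrist force passes 120 N, or if a joint passes its speed limit or range.

## Working session

There is one attempt and no reset: what is moved stays moved. The work goes in short steps, Python scripts to look and compute and a tool call to move; the robot and the scene stay as the last step left them, time stands still between calls to the robot, and variables do not carry over. Pictures are saved under pics/ and viewed, at most 10 in all, crops included, and the job is handed in when it is done.

Besides the shell and the picture viewer there is one more tool, called after "Emit:" as name(argument=value, ...), one argument or row to a line, values as JSON. arm_command: Moves the arm, as the interface text tells. Its arguments: {"type":"object","properties":{"motion":{"type":"array","items":{"type":"array","items":{"type":"number"}}},"newtons":{"type":"number"}},"required":["motion"]}

```bash
mkdir -p pics
cat > h.py <<'E'
import numpy as np, cv2
from bench import *
from scipy.spatial.transform import Rotation as R
def world(name,uv,d):
    c=calibration(name);K=np.array(c["intrinsics"]);k=c["k1"]
    a=c["attitude"];a=np.array(a)
    M=a if a.shape==(3,3) else (R.from_rotvec(a).as_matrix() if a.size==3 else R.from_quat(a).as_matrix())
    x=(uv[0]-K[0,2])/K[0,0];y=(uv[1]-K[1,2])/K[1,1]
    s=1.
    for _ in range(20):
        s=1/(1+k*((x*s)**2+(y*s)**2))
    return M@np.array([x*s*d,-y*s*d,-d])+np.array(c["position"])
E
python3 - <<'E'
from h import *
for n in("top","side"):
    p,d=read_camera(n);cv2.imwrite(f"pics/{n}0.png",p[:,:,::-1]);np.save(n+"0.npy",d);print(calibration(n))
print(read_state())
E
```

```text
{'intrinsics': array([[574.07029925,   0.        , 318.73299937],
       [  0.        , 574.07029925, 244.99729186],
       [  0.        ,   0.        ,   1.        ]]), 'k1': -0.09467787649480497, 'position': array([ 0.2725537 , -0.22816654,  1.23285188]), 'attitude': array([ 0.16616954, -0.16386674, -1.58995355])}
{'intrinsics': array([[592.43580586,   0.        , 318.57301327],
       [  0.        , 592.43580586, 243.04008371],
       [  0.        ,   0.        ,   1.        ]]), 'k1': -0.15236653283638135, 'position': array([0.42280599, 0.59072334, 0.67735276]), 'attitude': array([ 0.06386499, -1.35654901, -2.70981678])}
{'clock': 0.1, 'joint_pos': array([1.14139020e+00, 3.13913207e-01, 4.51055446e-02, 1.30358771e+00,
       1.60595359e-05, 1.43116751e+00]), 'joint_vel': array([-0.00088947, -0.00143798,  0.00347549, -0.00093207,  0.00056518,
        0.00085623]), 'effort': array([ 1.23314778e-03, -4.81726027e+01,  2.99244815e+01,  1.27258690e-02,
       -2.06833365e-04,  2.56467018e-05]), 'tcp_pos': array([0.16413418, 0.55061434, 0.23051021]), 'orientation': array([-4.53523088e-01, -3.10821470e+00,  2.40335239e-03]), 'force': array([ 0.23887706, -0.08921859,  0.06060574]), 'ft_torque': array([-0.02139519, -0.00701054, -0.00240639]), 'grip_force': 0.0, 'grip_width': 0.08534689029018515}
```

View pics/top0.png

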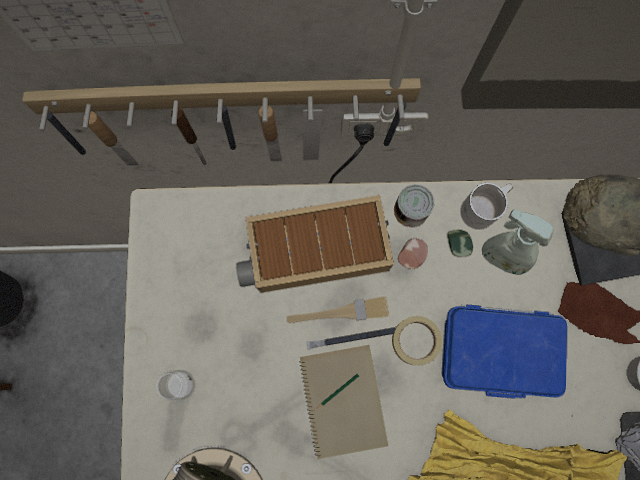

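View pics/side0.png

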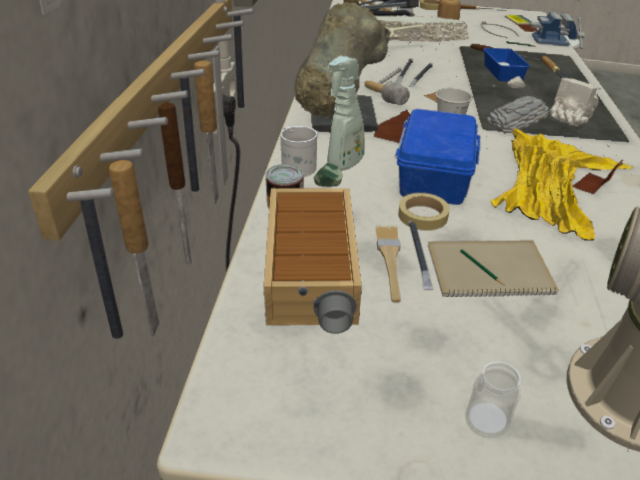

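The top view shows the deck with corners near (247,216), (382,197), (393,267) and (258,290). The stones and tin lie to its right, and the tool rack is on the wall beyond. The side view agrees. I'll enlarge a crop to get exact corners.

Run:
```python
from h import *
p=cv2.imread("pics/top0.png")[185:300,235:405]
cv2.imwrite("pics/crop0.png",cv2.resize(p,None,fx=4.5,fy=4.5,interpolation=cv2.INTER_CUBIC))
```

```text
(no output)
```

View pics/crop0.png

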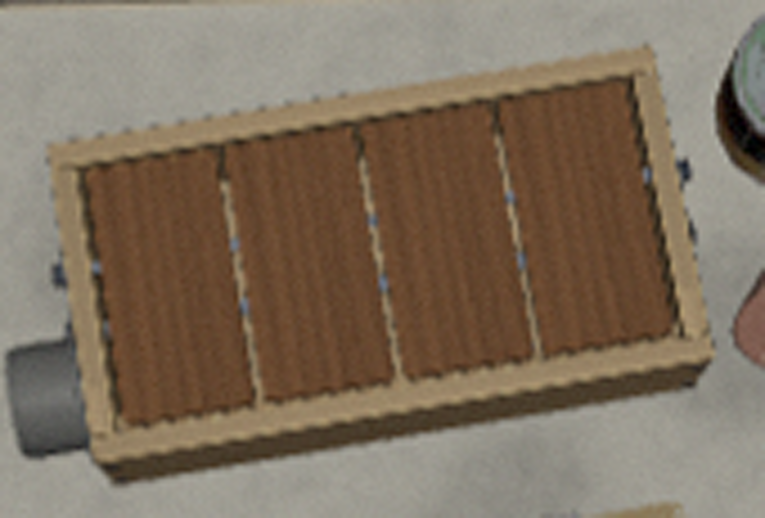

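The crop shows the top rim corners at about (50,147), (650,47), (712,350) and (100,455). Blue rod dots show in the gaps, e.g. (372,221) for the pivot rod.

```bash
cat >> h.py <<'E'
def plane(name,uv,z):
    a=world(name,uv,0.5);b=world(name,uv,1.5);return a+(b-a)*(z-a[2])/(b[2]-a[2])
E
python3 - <<'E'
from h import *
crop=np.array([[50,147],[650,47],[712,350],[100,455]],float)
full=(crop+.5)/4.5-.5+[235,185]
w=np.array([plane("top",u,.085)[:2] for u in full])
D=np.load("top0.npy")
for u in([300,240],[340,240],[270,250],[370,230]): print(world("top",u,D[u[1],u[0]]))
m=np.array([[75,142],[75,-142],[-75,-142],[-75,142]])/1000
A=m-m.mean(0);B=w-w.mean(0);H=A.T@B;yaw=np.arctan2(H[0,1]-H[1,0],H[0,0]+H[1,1])
c,s=np.cos(yaw),np.sin(yaw);Q=np.array([[c,-s],[s,c]]);o=w.mean(0)
print(w,yaw,o,(o+m@Q.T-w)*1000)
for i,y in enumerate((.096,.032,-.032,-.096)):print(i+1,o+Q@[.043,y],o+Q@[-.06,y])
print("rod chk",(Q.T@(plane("top",(np.array([372.5,221.5])/4.5-.5+[235,185]),.079)[:2]-o)))
print("tin",plane("top",(415,203),.077),"pink",plane("top",(413,253),.03))
s_=read_state();print(R.from_rotvec(s_["orientation"]).as_matrix())
E
```

```text
[ 0.52758132 -0.19154162  0.08688043]
[ 0.52555636 -0.27332574  0.08641507]
[ 0.50820508 -0.13001139  0.08732636]
[ 0.54435946 -0.33538785  0.08905335]
[[ 0.57911425 -0.07995867]
 [ 0.61971834 -0.35801438]
 [ 0.47648445 -0.37929632]
 [ 0.43579995 -0.1026073 ]] 0.1469194541620476 [ 0.52777925 -0.22996917] [[ 2.06941007  1.43906169]
 [ 3.04049823 -1.44562466]
 [-2.10961601 -2.1224063 ]
 [-3.00029228  2.12896927]]
1 [ 0.55626242 -0.12870857] [ 0.45437206 -0.14378689]
2 [ 0.56563147 -0.19201908] [ 0.46374112 -0.2070974 ]
3 [ 0.57500053 -0.25532959] [ 0.47311017 -0.27040791]
4 [ 0.58436958 -0.3186401 ] [ 0.48247923 -0.33371842]
rod chk [0.01415216 0.00072259]
tin [ 0.60297201 -0.43357975  0.077     ] pink [ 0.50548979 -0.43085758  0.03      ]
[[-9.58307444e-01  2.85738306e-01 -6.80331752e-04]
 [ 2.85739016e-01  9.58306381e-01 -1.44718302e-03]
 [ 2.38450635e-04 -1.58124359e-03 -9.99998721e-01]]
```

Emit:
arm_command(
  motion=[
    [-0.57,-0.539,0.03,0,0,-0.436,0],
    [-0.57,-0.539,0.03,0,0,-0.436,0],
    [-0.57,-0.539,0.03,0,0,-0.436,0],
    [-0.57,-0.539,0.03,0,0,-0.436,0],
    [-0.57,-0.539,0.03,0,0,-0.436,0],
    [-0.57,-0.539,0.03,0,0,-0.436,0],
    [-0.57,-0.539,0.03,0,0,-0.436,0],
    [-0.57,-0.539,0.03,0,0,-0.436,0],
    [-0.57,-0.539,0.03,0,0,-0.436,0],
    [-0.57,-0.539,0.03,0,0,-0.436,0],
  ],
  newtons=20,
)

```text
clock: 0.93
tcp_pos: [0.3697, 0.1941, 0.2155]
orientation: [-0.23, 3.133, 0.0]
force: [0.4, 0.2, -0.5]
grip_width: -0.0
grip_force: 0.0
```

```bash
cat >> h.py <<'E'
O=np.array([.5278,-.2300]);YAW=.147
def goto(dx,dy,z,b=None):
    "tool-frame shift+turn to deck-frame dx,dy and world z, tool down, tool x = -deck x"
    s=read_state();M=R.from_rotvec(s["orientation"]).as_matrix()
    c,n=np.cos(YAW),np.sin(YAW);Q=np.array([[c,-n],[n,c]])
    t=np.r_[O+Q@[dx,dy],z]
    T=np.array([[-c,-n,0],[-n,c,0],[0,0,-1]]);T=np.c_[[-c,-n,0],[-n,c,0],[0,0,-1]]
    print("clock",s["clock"],"deck",(Q.T@(s["tcp_pos"][:2]-O)).round(4),s["tcp_pos"][2].round(4),"F",s["force"].round(1),"w",s["grip_width"].round(4))
    print("shift",(M.T@(t-s["tcp_pos"])).round(4),"turn",R.from_matrix(M.T@T).as_rotvec().round(3))
E
python3 -c "
from h import *
goto(.043,.096,.13)"
```

```text
Traceback (most recent call last):
  File "h.py", line 22, in goto
    print("clock",s["clock"],"deck",(Q.T@(s["tcp_pos"][:2]-O)).round(4),s["tcp_pos"][2].round(4),"F",s["force"].round(1),"w",s["grip_width"].round(4))
                                                                                                                             ^^^^^^^^^^^^^^^^^^^^^
AttributeError: 'float' object has no attribute 'round'
```

```bash
sed -i 's/s\["grip_width"\].round(4)/round(s["grip_width"],4)/' h.py; python3 -c "
from h import *
goto(.043,.096,.13)"
```

```text
clock 0.9333 deck [-0.0943  0.4427] 0.2155 F [ 0.4  0.2 -0.5] w -0.0
shift [-0.1374 -0.3466  0.0854] turn [ 0.     0.    -0.001]
```

Emit:
arm_command(
  motion=[
    [-0.137,-0.347,0.085,0,0,0,0],
    [-0.137,-0.347,0.085,0,0,0,0],
    [-0.137,-0.347,0.085,0,0,0,0],
    [-0.137,-0.347,0.085,0,0,0,0],
    [-0.137,-0.347,0.085,0,0,0,0],
    [-0.137,-0.347,0.085,0,0,0,0],
    [-0.137,-0.347,0.085,0,0,0,0],
    [-0.137,-0.347,0.085,0,0,0,0],
    [-0.137,-0.347,0.085,0,0,0,0],
    [-0.137,-0.347,0.085,0,0,0,0],
  ],
)

```text
clock: 1.77
tcp_pos: [0.5577, -0.1327, 0.1283]
orientation: [-0.222, 3.134, -0.002]
force: [0.8, 0.7, -0.1]
grip_width: 0.0001
grip_force: 0.0
```

```bash
python3 -c "
from h import *
goto(.043,.096,.09)
p,d=read_camera('side');cv2.imwrite('pics/s1.png',cv2.resize(p[160:340,220:400,::-1],None,fx=3.3,fy=3.3))"
```

```text
clock 1.7667 deck [0.0438 0.0918] 0.1283 F [ 0.8  0.7 -0.1] w 0.0001
shift [0.0008 0.0042 0.0383] turn [-0.002 -0.    -0.006]
```

View pics/s1.png

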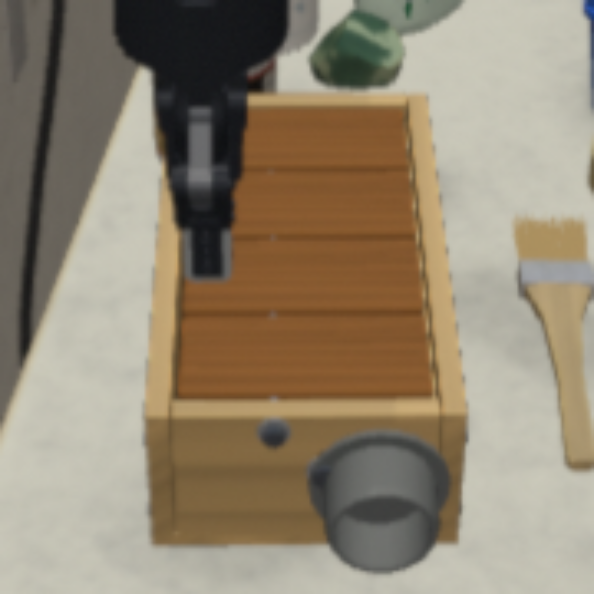

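The side crop shows the shut fingers hovering over the far end of board 1, tip at about (207,280), clear of the far wall. Next I'll press gently.

Emit:
arm_command(
  motion=[
    [0,0.004,0.015,0,0,-0.006,0],
    [0,0.004,0.028,0,0,-0.006,0],
    [0,0.004,0.035,0,0,-0.006,0],
    [0,0.004,0.038,0,0,-0.006,0],
    [0,0.004,0.04,0,0,-0.006,0],
    [0,0.004,0.0415,0,0,-0.006,0],
    [0,0.004,0.043,0,0,-0.006,0],
    [0,0.004,0.0445,0,0,-0.006,0],
    [0,0.004,0.046,0,0,-0.006,0],
    [0,0.004,0.046,0,0,-0.006,0],
  ],
)

```text
clock: 2.65
tcp_pos: [0.5554, -0.1234, 0.0849]
orientation: [-0.239, 3.132, -0.0]
force: [0.1, -0.3, 0.3]
grip_width: -0.0002
grip_force: 0.0
```

Emit:
arm_command(
  motion=[
    [0,-0.004,0.001,0,0,0,0],
    [0,-0.004,0.002,0,0,0,0],
    [0,-0.004,0.003,0,0,0,0],
    [0,-0.004,0.004,0,0,0,0],
    [0,-0.004,0.004,0,0,0,0],
  ],
)

```text
clock: 3.07
tcp_pos: [0.5563, -0.1272, 0.0829]
orientation: [-0.239, 3.13, 0.0]
force: [-4.0, 3.0, 14.6]
grip_width: -0.0001
grip_force: 7.1
```

14.6 N at about 2 mm of travel, so board 1 is blocked. On to board 2.

Emit:
arm_command(
  motion=[
    [0,0,-0.012,0,0,0,0],
    [0,0,-0.018,0,0,0,0],
    [0,-0.03,-0.018,0,0,0,0],
    [0,-0.06,-0.018,0,0,0,0],
    [0,-0.064,-0.014,0,0,0,0],
    [0,-0.064,-0.007,0,0,0,0],
    [0,-0.064,-0.005,0,0,0,0],
    [0,-0.064,-0.003,0,0,0,0],
    [0,-0.064,-0.0015,0,0,0,0],
    [0,-0.064,-0.0005,0,0,0,0],
  ],
)

```text
clock: 3.9
tcp_pos: [0.5651, -0.1908, 0.0831]
orientation: [0.24, -3.132, 0.005]
force: [-5.5, -2.3, 17.6]
grip_width: -0.0002
grip_force: 8.6
```

```bash
python3 -c "
from h import *
goto(.043,.032,.08)"
```

```text
clock 3.9 deck [0.0426 0.0333] 0.0831 F [-5.5 -2.3 17.6] w -0.0002
shift [-0.0004 -0.0013  0.0031] turn [-0.003 -0.     0.006]
```

Board 2 is blocked too (17.6 N). On to board 3.

Emit:
arm_command(
  motion=[
    [0,0,-0.012,0,0,0,0],
    [0,0,-0.018,0,0,0,0],
    [0,-0.03,-0.018,0,0,0,0],
    [0,-0.06,-0.018,0,0,0,0],
    [0,-0.064,-0.014,0,0,0,0],
    [0,-0.064,-0.007,0,0,0,0],
    [0,-0.064,-0.005,0,0,0,0],
    [0,-0.064,-0.003,0,0,0,0],
    [0,-0.064,-0.0015,0,0,0,0],
    [0,-0.064,-0.0005,0,0,0,0],
  ],
)

```text
clock: 4.73
tcp_pos: [0.5745, -0.2528, 0.0832]
orientation: [0.241, -3.132, 0.002]
force: [-4.9, 0.6, 16.1]
grip_width: -0.0001
grip_force: 7.6
```

```bash
python3 -c "
from h import *
goto(.043,-.032,.08)"
```

```text
clock 4.7333 deck [ 0.0429 -0.0294] 0.0832 F [-4.9  0.6 16.1] w -0.0001
shift [-0.0001 -0.0026  0.0032] turn [-0.001 -0.001  0.006]
```

Emit:
arm_command(
  motion=[
    [0,0,-0.012,0,0,0,0],
    [0,0,-0.018,0,0,0,0],
    [0,-0.03,-0.018,0,0,0,0],
    [0,-0.06,-0.018,0,0,0,0],
    [0,-0.066,-0.014,0,0,0,0],
    [0,-0.066,-0.007,0,0,0,0],
    [0,-0.066,-0.005,0,0,0,0],
    [0,-0.066,-0.003,0,0,0,0],
    [0,-0.066,-0.0015,0,0,0,0],
    [0,-0.066,-0.0005,0,0,0,0],
  ],
)

```text
clock: 5.57
tcp_pos: [0.5846, -0.3176, 0.0821]
orientation: [0.241, -3.132, -0.002]
force: [-0.7, 1.0, 2.4]
grip_width: 0.0001
grip_force: 1.2
```

```bash
python3 -c "
from h import *
goto(.043,-.096,.06)"
```

```text
clock 5.5667 deck [ 0.0434 -0.095 ] 0.0821 F [-0.7  1.   2.4] w 0.0001
shift [ 0.0004 -0.001   0.0221] turn [ 0.001 -0.001  0.006]
```

Only 2.4 N, so board 4 is the loose one. I'll press it down to about 24 mm.

Emit:
arm_command(
  motion=[
    [0,-0.001,0.003,0,0,0,0],
    [0,-0.001,0.006,0,0,0,0],
    [0,-0.001,0.009,0,0,0,0],
    [0,-0.001,0.012,0,0,0,0],
    [0,-0.001,0.014,0,0,0,0],
    [0,-0.001,0.016,0,0,0,0],
    [0,-0.001,0.018,0,0,0,0],
    [0,-0.001,0.019,0,0,0,0],
    [0,-0.001,0.019,0,0,0,0],
    [0,-0.001,0.019,0,0,0,0],
  ],
)

```text
clock: 6.4
tcp_pos: [0.5852, -0.3202, 0.0629]
orientation: [0.239, -3.133, -0.0]
force: [0.4, -0.1, 1.0]
grip_width: -0.0
grip_force: 0.4
```

```bash
python3 -c "
from h import *
goto(.043,-.096,.17)
p,d=read_camera('side');cv2.imwrite('pics/s2.png',cv2.resize(p[120:300,220:400,::-1],None,fx=3.3,fy=3.3))"
```

```text
clock 6.4 deck [ 0.0436 -0.0977] 0.0629 F [ 0.4 -0.1  1. ] w -0.0
shift [ 0.0005  0.0017 -0.1071] turn [0.    0.    0.005]
```

View pics/s2.png

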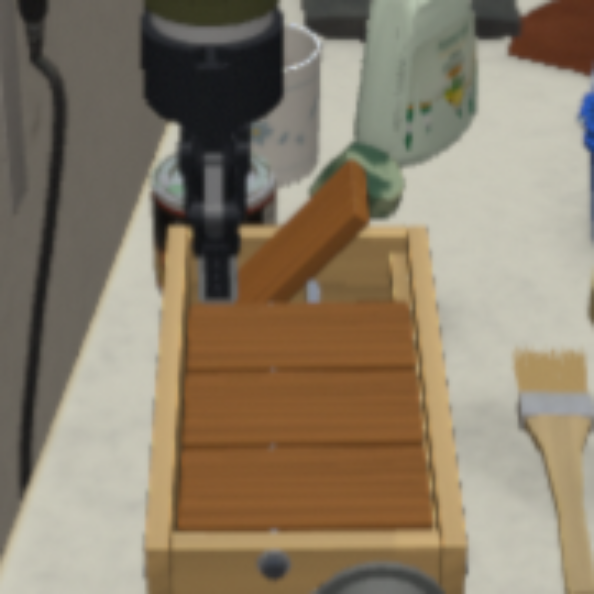

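Board 4 is tipped to about 0.9 rad, its raised edge near (355,185) and the other boards flush. I'll lift off and go round to the near side.

Emit:
arm_command(
  motion=[
    [0,0.002,-0.04,0,0,0,0],
    [0,0.002,-0.08,0,0,0,0],
    [0,0.002,-0.115,0,0,0,0],
    [0,0.002,-0.115,0,0,0,0],
    [0.04,0.002,-0.115,0,0,0,0],
    [0.08,0.002,-0.115,0,0,0,0],
    [0.12,0.002,-0.115,0,0,0,0],
    [0.125,0.002,-0.115,0,0,0,0],
    [0.125,0.002,-0.085,0,0,0,0],
    [0.125,0.002,-0.057,0,0,0,0],
  ],
)

```text
clock: 7.28
tcp_pos: [0.4614, -0.3384, 0.1212]
orientation: [-0.236, 3.13, -0.005]
force: [0.0, -0.1, -0.2]
grip_width: -0.0001
grip_force: 0.0
```

```bash
python3 -c "
from h import *
goto(-.06,-.096,.12)
p,d=read_camera('side');cv2.imwrite('pics/s3.png',cv2.resize(p[120:300,220:400,::-1],None,fx=3.3,fy=3.3))"
```

```text
clock 7.2833 deck [-0.0816 -0.0975] 0.1212 F [ 0.  -0.1 -0.2] w -0.0001
shift [-0.0216  0.0015  0.0012] turn [-0.004  0.003  0.003]
```

View pics/s3.png

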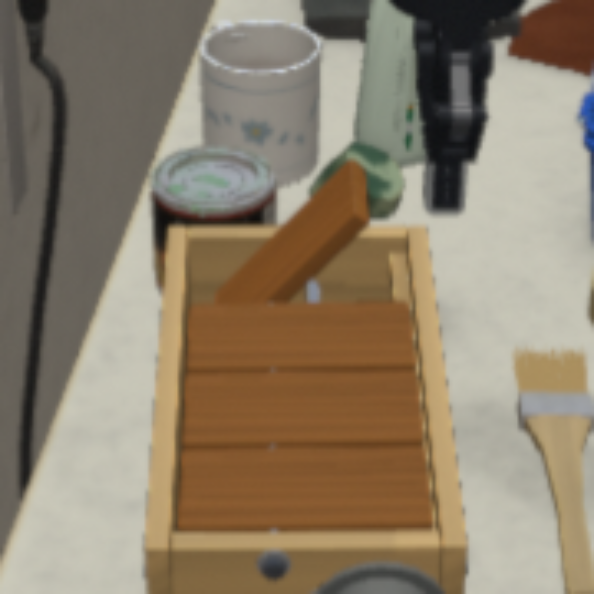

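The fingers are now on the near side at about (445,200), clear of the raised edge. I'll push the edge forward and up along its arc.

Emit:
arm_command(
  motion=[
    [-0.015,0.001,0,0,0,0,0],
    [-0.025,0.001,0,0,0,0,0],
    [-0.031,0.001,0,0,0,0,0],
    [-0.034,0.001,0.0,0,0,0,0],
    [-0.037,0.001,-0.002,0,0,0,0],
    [-0.04,0.001,-0.005,0,0,0,0],
    [-0.043,0.001,-0.007,0,0,0,0],
    [-0.047,0.001,-0.01,0,0,0,0],
    [-0.051,0.001,-0.013,0,0,0,0],
    [-0.055,0.001,-0.015,0,0,0,0],
  ],
)

```text
clock: 8.17
tcp_pos: [0.516, -0.3277, 0.1357]
orientation: [-0.239, 3.132, -0.0]
force: [-0.3, 0.5, -0.3]
grip_width: -0.0001
grip_force: 0.3
```

```bash
python3 -c "
from h import *
goto(.012,-.096,.14)"
```

```text
clock 8.1667 deck [-0.026  -0.0949] 0.1357 F [-0.3  0.5 -0.3] w -0.0001
shift [-0.038  -0.0013 -0.0043] turn [-0.     0.001  0.005]
```

Emit:
arm_command(
  motion=[
    [-0.004,0,-0.002,0,0,0,0],
    [-0.008,0,-0.003,0,0,0,0],
    [-0.012,0,-0.004,0,0,0,0],
    [-0.016,0,-0.005,0,0,0,0],
    [-0.02,0,-0.005,0,0,0,0],
    [-0.024,0,-0.005,0,0,0,0],
    [-0.028,0,-0.005,0,0,0,0],
    [-0.032,0,-0.005,0,0,0,0],
    [-0.036,0,-0.005,0,0,0,0],
    [-0.039,0,-0.005,0,0,0,0],
  ],
)

```text
clock: 9.0
tcp_pos: [0.5544, -0.3216, 0.1398]
orientation: [0.239, -3.132, -0.001]
force: [-1.3, -0.7, -0.2]
grip_width: -0.0001
grip_force: 0.4
```

```bash
python3 -c "
from h import *
goto(.012,-.096,.14)
p,d=read_camera('side');cv2.imwrite('pics/s4.png',cv2.resize(p[120:300,220:400,::-1],None,fx=3.3,fy=3.3))"
```

```text
clock 9.0 deck [ 0.0129 -0.0945] 0.1398 F [-1.3 -0.7 -0.2] w -0.0001
shift [ 0.0009 -0.0015 -0.0002] turn [ 0.    -0.     0.005]
```

View pics/s4.png

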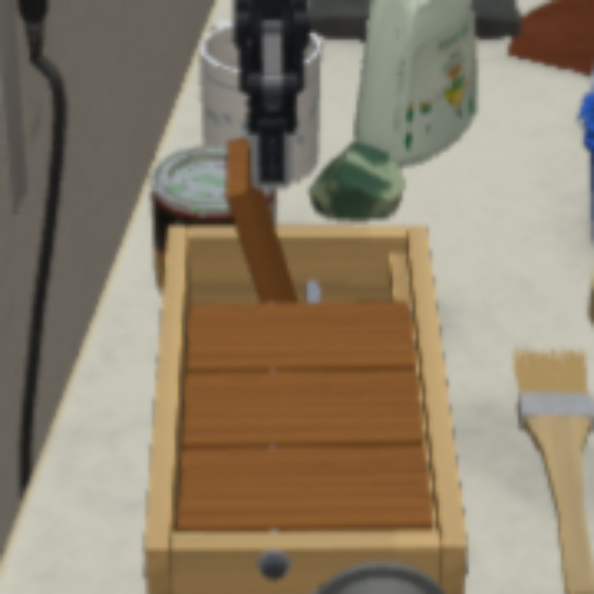

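Board 4 now leans past upright, with its top edge at about (238,145) and its foot at (280,300). I'll back away toward the robot and then rise.

Emit:
arm_command(
  motion=[
    [0.01,0,0,0,0,0,0],
    [0.03,0,0,0,0,0,0],
    [0.06,0,-0.01,0,0,0,0],
    [0.09,0,-0.04,0,0,0,0],
    [0.1,0,-0.07,0,0,0,0],
    [0.1,0,-0.08,0,0,0,0],
    [0.1,0,-0.08,0,0,0,0],
    [0.1,0,-0.08,0,0,0,0],
  ],
)

```text
clock: 9.72
tcp_pos: [0.4554, -0.3374, 0.2205]
orientation: [-0.238, 3.131, -0.002]
force: [-0.4, -0.4, 0.1]
grip_width: -0.0002
grip_force: 0.0
```

```bash
python3 -c "
from h import *
goto(.012,-.096,.14)
p,d=read_camera('side');cv2.imwrite('pics/s5.png',cv2.resize(p[120:300,220:400,::-1],None,fx=3.3,fy=3.3))
p,d=read_camera('top')
c=[]
for v in range(180,300):
  for u in range(350,400):
    if d[v,u]>0:
      w=world('top',(u,v),d[v,u]); q=w[:2]-O; x=np.cos(YAW)*q[0]+np.sin(YAW)*q[1]; y=-np.sin(YAW)*q[0]+np.cos(YAW)*q[1]
      if w[2]>.1 and w[2]<.175 and abs(y+.096)<.02: c.append((x,w[2]))
c=np.array(c);print(len(c)); [print(round(z,2),c[abs(c[:,1]-z)<.006][:,0].min().round(4),c[abs(c[:,1]-z)<.006][:,0].max().round(4)) for z in (.11,.13,.15) if (abs(c[:,1]-z)<.006).any()]"
```

```text
clock 9.7167 deck [-0.0873 -0.0956] 0.2205 F [-0.4 -0.4  0.1] w -0.0002
shift [-0.0992 -0.0007  0.0806] turn [-0.001  0.001  0.005]Traceback (most recent call last):
  File "<string>", line 10, in <module>
    w=world('top',(u,v),d[v,u]); q=w[:2]-O; x=np.cos(YAW)*q[0]+np.sin(YAW)*q[1]; y=-np.sin(YAW)*q[0]+np.cos(YAW)*q[1]
  File "h.py", line 5, in world
    c=calibration(name);K=np.array(c["intrinsics"]);k=c["k1"]
ValueError: time passes only in moves, steps and waits
```

View pics/s5.png

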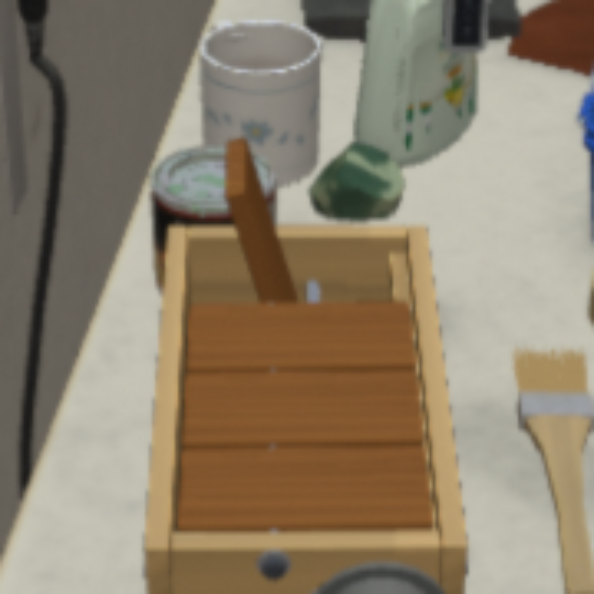

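With the arm clear, the board stays leaning past upright. The finger contact geometry gives about 1.8 rad. The other boards are flush and nothing around the deck has moved, so I'll hand it in.

```bash
python3 -c "
from bench import *
print(finish_job())"
```

```text
the job is handed in; nothing more can be done
None
```

Board 4 was the loose one; I rocked it, pushed it over and left it standing past upright at an estimated 1.8 rad, boards 1 to 3 look shut, and the job is handed in at about 10 s of 51 (no verdict was returned).

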